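# Slide the cover plate out over the end of the instrument ledge

### The job

The steel cover plate lies flat on the instrument's teal ledge, where its front edge cannot be got at. Push the red knob of the stop bolt fully back so the way is open, then push the plate along the ledge until about 3 cm of it sticks out straight over the open end, and leave it lying there. Only push with the fingers: lift nothing, and leave the nut, the jar and the screwdriver where they are.

Things in the scene. Friction and masses are not known exactly. Their poses are not given: they have to be found in the camera images.
- ledge: Beige module fixed on the bench, 170 mm (x) by 320 mm (y), yaw within 17 degrees; origin at the centre of its underside. Its flat teal top, the ledge, is at z = +70 mm; open end: +y (y = +160). Far side (+x): an aluminium fence 20 mm high above the ledge, inner face x = +60, y = -160 to +105; then the bolt's steel guide, 28 mm high, x = +60 to +90, y = +128 to +160. No rim elsewhere.
- ledge_end (a point): Middle of the open end's top edge: 160 mm along +y from the ledge's origin, at the height of the ledge top. Axes as the ledge's: +y points outward off the end.
- stop_bolt (a joint): The stop bolt's travel in m: 0 = across the plate's way, 0.065 = pushed fully back (end stop) along the ledge's +x. Slides with about 2 N of friction, stays where it is left.
- bolt_knob (a point): Centre of the top of the red upright knob, a round post of 16 mm diameter standing from 2 to 38 mm above the ledge at the bolt's -x end. Bolt at 0: at ledge x = -15, y = +144 mm; fully back: x = +50 mm. The bolt's steel bar, 12 mm square, runs from the knob towards ledge +x through the guide, 2 to 14 mm above the ledge.
- plate: Loose steel cover plate, 70 mm (x) by 110 mm (y), 4 mm thick, about 0.25 kg, flat on the ledge, its y within 9 degrees of the ledge's y. Origin at the centre of its underside. Along its back (-y) edge runs a folded-up lip, 4 mm thick, top 16 mm above the ledge: push on its back face. Front edge 60 to 110 mm short of the open end at the start. Dry friction, does not coast.
- plate_front (a point): Middle of the plate's front (+y) edge, the one that is to stick out, 2 mm above its underside.
- plate_back (a point): Middle of the plate's back edge (back face of the lip), 110 mm behind the front, 2 mm above its underside.
- nut: Brass fitting nut, 22 mm diameter, 20 mm high, standing on the ledge near the far corner of the -y end. Origin at the centre of its underside. Leave it alone.
- jar: Amber glass jar, 40 mm diameter, 60 mm high, standing on the bench beyond the open end. Origin at the centre of its underside. Leave it alone.
- driver: Small screwdriver with a red handle, lying on the bench along the near side of the ledge. Leave it alone.

How it is judged (in metres and radians):
On the way, in this order (a step that is already met when the one before it is completed fails the run):
1. the stop bolt is pushed fully back (value of joint stop_bolt above 0.055 m), for 0.1 s.
2. the plate sticks out at least 20 mm over the open end (y of plate_front in the frame of ledge_end above 0.02 m), for 0.2 s.
At the end, for the whole second after the job is handed in: The plate lies flat and still on the ledge, its front edge 20 to 40 mm beyond the open end, within 8 degrees of straight and its middle between 60 mm to the near side and 30 mm to the far side of the ledge's centre line; the stop bolt is still back (at least 55 of its 65 mm) (y of plate_front in the frame of ledge_end between 0.02 and 0.04 m and angle between the y axis of plate and the y axis of ledge, either way round below 0.14 rad and x of plate in the frame of ledge between -0.06 and 0.03 m and angle between plate's own z axis and vertical below 0.05 rad and linear speed of plate below 0.01 m/s and value of joint stop_bolt above 0.055 m); the robot touches nothing.
It fails at once if the plate is lifted (10 mm off the ledge), tipped or dropped (z of plate in the frame of ledge_end above 0.01 m or z of plate in the frame of ledge_end below -0.01 m or angle between plate's own z axis and vertical above 0.2 rad).
It fails at once if the nut is moved by more than 20 mm (distance of nut from where it was at the start of the episode above 0.02 m).
It fails at once if the jar is moved by more than 20 mm (distance of jar from where it was at the start of the episode above 0.02 m).
It fails at once if the screwdriver is moved by more than 20 mm (distance of driver from where it was at the start of the episode above 0.02 m).
It also fails if it takes over 48 s, if anything falls off the work surface, if the arm or the gripper's body presses on something with over 40 N, if the wrist force passes 120 N, or if a joint passes its speed limit or range.

### The arm

A 6-joint arm with a two-finger parallel gripper is mounted at the origin on the work surface. World frame = base frame: x ahead of the robot, y to its left, z up, the work surface at z = 0. Lengths are in mm, angles in rad, forces in N, time in s.
With the tool pointing down it reaches from about 350 to 725 mm from the base axis. Payload 4.3 kg.
Tool frame: the origin (TCP) lies at the very end of the fingers, on their centre line; the grasp point (between the pads) lies 19 mm behind it; z points along the fingers, y is the direction in which the jaws open and shut (so a half turn about z gives the same grasp; the last joint's range is limited). The gripper opens to 85 mm and grips with 20 to 120 N. Pads are 22 mm wide; open, the fingers measure 114 mm over their backs; the gripper's body (76 mm by 85 mm) begins 54 mm behind the grasp point. The pads swing forward as they close: fully open they stand 13 mm farther back than shut.
Start: joints at [-1.294, 0.377, 0.081, 1.274, 0, 1.46], TCP at [216.919, -532.553, 231.329] pointing down, gripper open.
Joint ranges: [-2.72, 2.72], [-0.84, 1.66], [-1.02, 1.22], [-1.77, 2.12], [-1.37, 1.28], [-3.14, 3.14]. Speed limits (rad/s): [2.57, 2.57, 3.14, 3.14, 3.14, 3.14].

### API

Orientations are given as a unit quaternion [w, x, y, z].
In Python, from bench import * gives the robot as it stands.
- The arm moves only by the tool step_arm, never from a script. Its argument "plan" is a list of rows, each a list of 7 numbers: the gripper's target within -1 to 1 (fully open at 1, half-way at 0, shut at -1), then the shift along the world's x, y, z in m, then the turn, a rotation vector about the world's x, y, z in rad. In form: [[grip, tx, ty, tz, rx, ry, rz], ...]. A call has 1 to 20 rows; each row is the pose to reach, as a shift and turn from the pose commanded when the call began; what a row does not reach only later rows make up. A row lasts 1/8 s, in which the tool goes at most 62.5 mm and 10.7 degrees, less where a joint would pass 70% of its speed; a pose out of reach is approached as far as the arm can. A call with a gripper value outside its range is refused whole. The fingers move at their own pace and stop on an object; "newtons" is the grip in N (left out, the last holds). Time passes only in rows, so rows that repeat a pose let the fingers close. It gives the time, the measured TCP pose, the force and the opening at its end, in the units of the state.
- sense(): the state, without advancing time (a new reading comes with each control period).
- grab_frame(name): name is "side" or "top" or "wrist"; returns a dict with "color" (400x640x3 uint8, red, green, blue), "fov_y" (degrees; the focal length in pixels is half the picture's height over the tangent of half this angle, whatever the lens; pixels are square), "cx", "cy" (the principal point, pixels), "dist_coeffs" ([k1, k2, p1, p2, k3] as OpenCV has them; the pictures are not rectified), "eye" and "orientation" of the camera in the world. Camera axes: x right, y down, z forward; pixel columns grow to the right and rows downward; lengths in mm; the calibration is good to about 2 mm. A picture is of the moment at which its call begins. There is no depth.
- hand_in(): hands the job in, once; it reports no verdict.
The state is a dict: "t": time; "joints": joint angles; "qvel": joint speeds; "tau": joint torques, N m; "ee_pos": TCP position; "tcp_rot": TCP orientation; "wrist_force": force on the tool from outside, world axes, zero at the start; "moment": the same for the moment, N m; "width": finger opening in mm.
Only numpy, scipy, OpenCV 4.12 (cv2) and the standard library are available. Lean on these libraries where they do the work, as an engineer would, in place of code of your own. Each camera call takes 0.05 s, during which the arm holds its last target.

## Working session

There is one attempt and no reset: what is moved stays moved. The work goes in short steps, Python scripts to look and compute and a tool call to move; the robot and the scene stay as the last step left them, time stands still between calls to the robot, and variables do not carry over. Pictures are saved under pics/ and viewed, and the job is handed in when it is done.

Besides the shell and the picture viewer there is one more tool, called by a JSON object that holds its "op" and its "data". step_arm: Moves the arm, as the interface text tells. Its arguments: {"type":"object","properties":{"plan":{"type":"array"},"newtons":{"type":"number"}},"required":["plan"]}

```bash
mkdir -p pics; ls; python3 - <<'E'
from bench import *
import cv2
s=sense(); print(s['t'],s['ee_pos'],s['tcp_rot'],s['width'])
for n in("top","side"):
    f=grab_frame(n); cv2.imwrite(f"pics/{n}0.png",f["color"][:,:,::-1])
    print(n,{k:v for k,v in f.items() if k!="color"})
E
```

```text
pics
0.0 [ 216.7393523  -531.87560646  230.36461107] [-1.01875377e-03  9.81354901e-01  1.92201751e-01 -8.74236682e-05] 85.35578740703389
top {'fov_y': 48.21762341573324, 'cx': 324.98944522128727, 'cy': 201.28825878708793, 'dist_coeffs': array([-0.0209095,  0.       ,  0.       ,  0.       ,  0.       ]), 'eye': array([ 324.20794869,   98.60725061, 1089.45577231]), 'orientation': array([-0.06355696,  0.70585789, -0.70164907,  0.07357809])}
side {'fov_y': 57.55125031572944, 'cx': 323.5837344760509, 'cy': 194.4010705627038, 'dist_coeffs': array([-0.03038493,  0.        ,  0.        ,  0.        ,  0.        ]), 'eye': array([ 437.12268596, -423.35460502,  546.37819059]), 'orientation': array([-0.39973504,  0.91036054, -0.10094656,  0.03557213])}
```

View pics/top0.png

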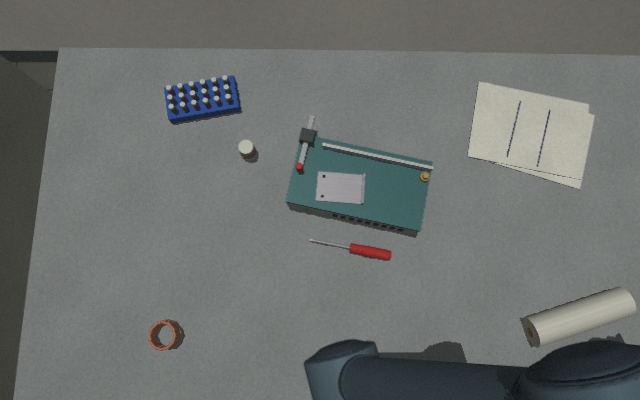

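View pics/side0.png

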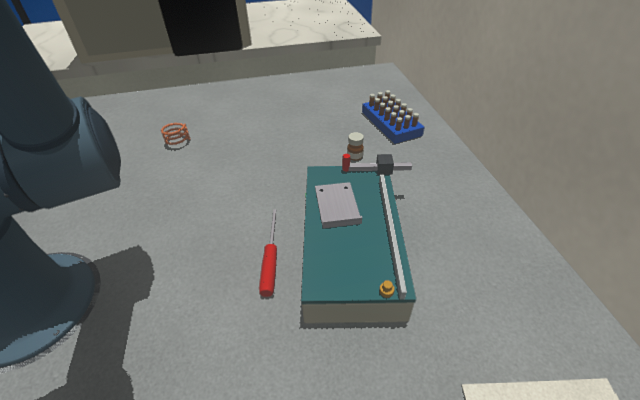

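The top view shows the open end on the left (+y world), with the knob at (299,166), the plate at (341,187) and the nut at (425,177). The driver lies along the near side and the jar is at (247,149). I'll measure these now.

```bash
cat > h.py <<'E'
import numpy as np, cv2
from scipy.spatial.transform import Rotation as R
def K(f):
    F=f["color"].shape[0]/2/np.tan(np.radians(f["fov_y"]/2)); return np.array([[F,0,f["cx"]],[0,F,f["cy"]],[0,0,1.]])
def rot(q): return R.from_quat([q[1],q[2],q[3],q[0]]).as_matrix()
def ray(f,px,z):
    p=cv2.undistortPoints(np.float64(px).reshape(-1,1,2),K(f),f["dist_coeffs"]).reshape(-1,2)
    d=np.c_[p,np.ones(len(p))]@rot(f["orientation"]).T
    e=np.array(f["eye"]); return e+d*((z-e[2])/d[:,2])[:,None]
def proj(f,P):
    M=rot(f["orientation"]).T; r,_=cv2.Rodrigues(M)
    return cv2.projectPoints(np.float64(P).reshape(-1,1,3),r,-M@np.array(f["eye"]),K(f),f["dist_coeffs"])[0].reshape(-1,2)
E
python3 - <<'E'
from bench import *
from h import *
f=grab_frame("top");g=grab_frame("side")
for n,f,(x0,y0,x1,y1) in(("top",f,(280,105,440,245)),("side",g,(290,130,430,330))):
    c=f["color"]; hsv=cv2.cvtColor(c,cv2.COLOR_RGB2HSV)
    k=4 if n=="top" else 3
    cv2.imwrite(f"pics/{n}z.png",cv2.resize(c[y0:y1,x0:x1,::-1],None,fx=k,fy=k,interpolation=cv2.INTER_CUBIC))
    m=cv2.inRange(hsv,(75,80,30),(100,255,255))
    m=cv2.morphologyEx(m,cv2.MORPH_OPEN,np.ones((3,3)))
    cs,_=cv2.findContours(m,0,2); q=max(cs,key=cv2.contourArea)
    h=cv2.convexHull(q); a=cv2.approxPolyDP(h,4,True).reshape(-1,2)
    print(n,"teal",a.tolist(),ray(f,a,70).round().tolist())
    # plate: low-sat bright pixels within hull
    pm=cv2.inRange(hsv,(0,0,110),(180,60,255)); hm=np.zeros_like(pm); cv2.fillConvexPoly(hm,h,255)
    pm&=hm; pm=cv2.morphologyEx(pm,cv2.MORPH_OPEN,np.ones((7,7)))
    cs,_=cv2.findContours(pm,0,2)
    for q in cs:
        if cv2.contourArea(q)>400:
            b=cv2.boxPoints(cv2.minAreaRect(q)); print("plate",b.round(1).tolist(),ray(f,b,74).round(1).tolist(), cv2.approxPolyDP(cv2.convexHull(q),3,True).reshape(-1,2).tolist())
    r=cv2.inRange(hsv,(0,150,80),(6,255,255))|cv2.inRange(hsv,(172,150,80),(180,255,255))
    nn,l,st,ce=cv2.connectedComponentsWithStats(r)
    for i in range(1,nn):
        if st[i][4]>15: print("red",st[i].tolist(),ce[i].round(1).tolist(),ray(f,[ce[i]],108).round().tolist())
E
```

```text
top teal [[317, 142], [420, 171], [427, 187], [419, 229], [360, 216], [306, 162]] [[669.0, 104.0, 70.0], [600.0, -140.0, 70.0], [561.0, -155.0, 70.0], [461.0, -133.0, 70.0], [491.0, 3.0, 70.0], [619.0, 130.0, 70.0]]
plate [[325.0, 172.0], [364.0, 172.0], [364.0, 203.0], [325.0, 203.0]] [[594.1, 84.9, 74.0], [594.9, -6.8, 74.0], [520.7, -5.8, 74.0], [520.0, 84.6, 74.0]] [[325, 172], [364, 175], [363, 202], [346, 202], [325, 181]]
red [296, 163, 7, 6, 29] [298.8, 165.7] [[599.0, 145.0, 108.0]]
red [350, 244, 41, 16, 375] [370.3, 251.3] [[406.0, -15.0, 108.0]]
side teal [[308, 167], [341, 166], [378, 176], [395, 277], [385, 300], [302, 300]] [[525.0, 174.0, 70.0], [594.0, 161.0, 70.0], [659.0, 112.0, 70.0], [607.0, -126.0, 70.0], [579.0, -161.0, 70.0], [460.0, -134.0, 70.0]]
plate [[315.3999938964844, 185.1999969482422], [354.5, 180.60000610351562], [358.8999938964844, 217.6999969482422], [319.70001220703125, 222.3000030517578]] [[528.4, 108.5, 74.0], [607.1, 104.2, 74.0], [586.9, 4.5, 74.0], [516.5, 9.4, 74.0]] [[343, 183], [352, 190], [358, 217], [322, 221], [317, 192], [323, 185]]
red [343, 154, 7, 4, 24] [346.2, 155.5] [[600.0, 145.0, 108.0]]
red [260, 244, 16, 48, 588] [268.2, 268.5] [[418.0, -95.0, 108.0]]
```

```bash
true
```

```text
(no output)
```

View pics/topz.png

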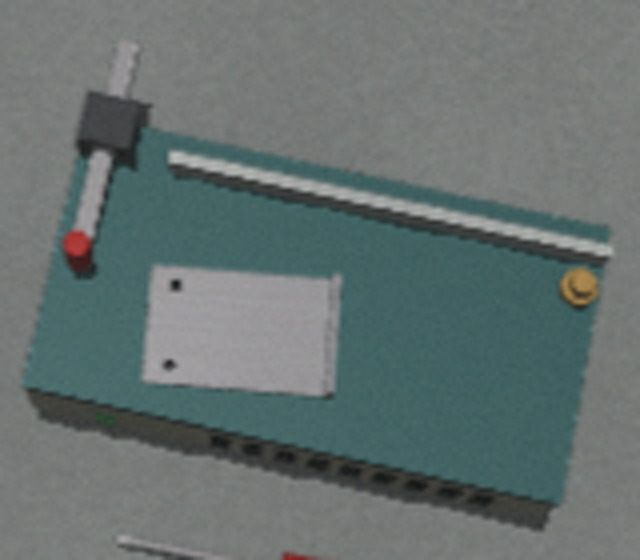

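View pics/sidez.png

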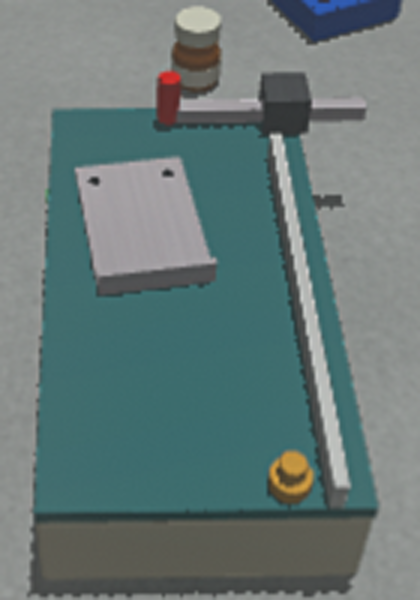

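The zooms give the ledge corners (topz 25,388 / 562,500 / 608,228) and the plate corners (front 145,381 and 152,266; back lip 340,277 and 330,396). I'll cast rays through them.

```bash
python3 - <<'E'
from bench import *
from h import *
f=grab_frame("top");g=grab_frame("side")
T=lambda p:(np.array(p)+.5)/4-.5+[280,105]
S=lambda p:(np.array(p)+.5)/3-.5+[290,130]
L=ray(f,T([[25,388],[562,500],[608,228]]),70); print("ledge top",L.round(1).tolist())
L2=ray(g,S([[53,108],[36,512],[376,512]]),70); print("ledge side",L2.round(1).tolist())
for L in(L,L2):
    a,b,c=L[:,:2]; print("len",np.linalg.norm(a-b),np.linalg.norm(b-c),"yaw",np.degrees(np.arctan2(*(a-b)[::-1]))-90,np.degrees(np.arctan2(*(c-b)[::-1])),"ctr",(a+c)/2)
for n,F,C,zz in(("top",f,T([[145,381],[152,266],[340,277],[330,396]]),0),("side",g,S([[76,168],[181,157],[216,262],[98,278]]),0)):
    P=np.r_[ray(F,C[:2],74),ray(F,C[2:],86)]; print(n,P.round(1).tolist())
    nl,fl,fr,nr=P[:,:2]; print(np.linalg.norm(nl-fl),np.linalg.norm(fr-nr),np.linalg.norm((nl+fl-fr-nr)/2),"yaw",np.degrees(np.arctan2(*((nl+fl-fr-nr))[::-1]))-90,"ctr",P.mean(0))
print("nut",ray(f,T([[580,284]]),90),ray(g,S([[293,465]]),88))
print("jar",ray(f,[[247,147]],60),ray(g,S([[198,22]]),60))
E
```

```text
ledge top [[523.3, 175.4, 70.0], [459.9, -135.2, 70.0], [622.8, -168.6, 70.0]]
ledge side [[524.9, 178.4, 70.0], [459.1, -134.3, 70.0], [621.2, -171.4, 70.0]]
len 316.9557520472722 166.39097679739382 yaw -11.55542196292933 -11.610594186809054 ctr [573.09265522   3.3691712 ]
len 319.54401389727695 166.25562197661358 yaw -11.880576705939447 -12.914767259687677 ctr [573.05638085   3.51713968]
top [[527.2, 105.7, 74.0], [596.0, 102.2, 74.0], [587.2, -6.9, 86.0], [516.8, -0.3, 86.0]]
68.92171201373456 70.6365309768786 107.99646916544488 yaw -5.107317802687362 ctr [556.81904535  50.19392376  80.        ]
side [[527.4, 107.4, 74.0], [597.2, 102.2, 74.0], [588.2, -6.0, 86.0], [518.8, -2.8, 86.0]]
69.9703619293399 69.55988259793781 109.57978527037626 yaw -4.618922328067228 ctr [557.91510732  50.22013794  80.        ]
nut [[ 583.16924386 -145.65982033   90.        ]] [[ 584.91798716 -147.65430747   88.        ]]
jar [[658.24592631 272.30160464  60.        ]] [[658.28124124 272.58488081  60.        ]]
```

Both views agree, and the known sizes check out:

| Item | World position (mm) | Yaw | In the ledge frame |
|---|---|---|---|
| Ledge centre | (573, 3.5) | -11.7° | – |
| Knob | (599, 145) | – | (-3, 144) |
| Plate centre | (557, 50) | -4.9° | 6.8° off straight |

The knob measures about 12 mm further back than the bolt-at-0 position, so the bolt may already be slightly back. Next I'll shut the gripper and go above the near side of the knob.

{"op": "step_arm", "data": {"plan": [[-1,0.348,0.685,0,0,0,0.979],[-1,0.348,0.685,0,0,0,0.979],[-1,0.348,0.685,0,0,0,0.979],[-1,0.348,0.685,0,0,0,0.979],[-1,0.348,0.685,0,0,0,0.979],[-1,0.348,0.685,0,0,0,0.979],[-1,0.348,0.685,0,0,0,0.979],[-1,0.348,0.685,0,0,0,0.979],[-1,0.348,0.685,0,0,0,0.979],[-1,0.348,0.685,0,0,0,0.979],[-1,0.348,0.685,0,0,0,0.979],[-1,0.348,0.685,0,0,0,0.979],[-1,0.348,0.685,0,0,0,0.979],[-1,0.348,0.685,0,0,0,0.979],[-1,0.348,0.685,0,0,0,0.979],[-1,0.348,0.685,0,0,0,0.979]]}}

```text
t: 2.3
ee_pos: [564.5, 151.3, 231.5]
tcp_rot: [0.0, 0.776, 0.63, -0.0]
wrist_force: [0.0, 0.2, -0.3]
width: -0.2
```

```bash
cat > look.py <<'E'
import sys
from bench import *
from h import *
s=sense(); Rm=rot(s['tcp_rot']); print(round(s['t'],2),np.round(s['ee_pos'],1),"tool y yaw",np.degrees(np.arctan2(Rm[1,1],Rm[0,1])).round(1),"toolz",Rm[:,2].round(3),"F",np.round(s['wrist_force'],1),"w",round(s['width'],1))
f=grab_frame("side"); cv2.imwrite(f"pics/{sys.argv[1]}.png",cv2.resize(f["color"][80:340,200:520,::-1],None,fx=2.3,fy=2.3,interpolation=cv2.INTER_CUBIC))
E
python3 look.py s1
```

```text
2.3 [564.5 151.3 231.5] tool y yaw -11.8 toolz [-0. -0. -1.] F [ 0.   0.2 -0.3] w -0.2
```

View pics/s1.png

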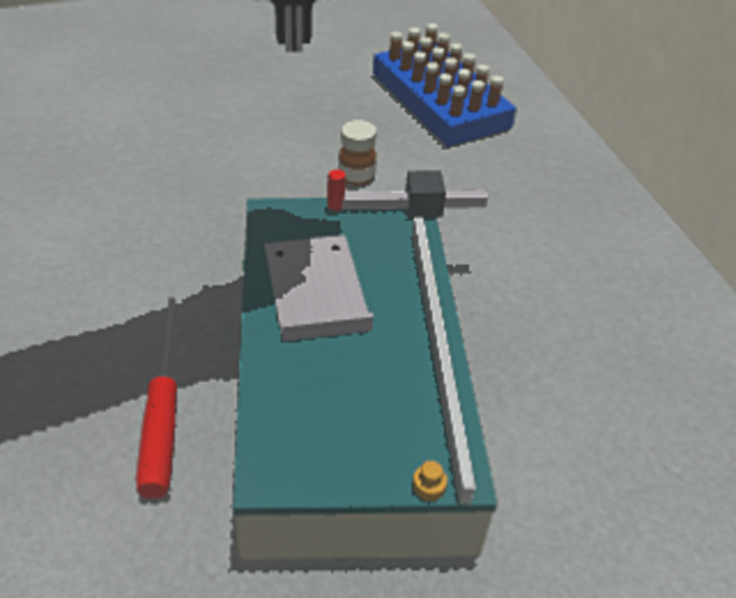

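The shut fingers are at (293,40), above and clear of everything, and the knob is at (336,190). I'll go down beside it.

{"op": "step_arm", "data": {"plan": [[-1,0,0,-0.05,0,0,0],[-1,0,0,-0.1,0,0,0],[-1,0,0,-0.14,0,0,0],[-1,0,0,-0.14,0,0,0]]}}

```text
t: 2.85
ee_pos: [561.4, 151.2, 88.4]
tcp_rot: [-0.002, 0.776, 0.631, -0.003]
wrist_force: [-0.0, -0.6, 1.6]
width: 0.1
```

```bash
python3 look.py s2
```

```text
2.85 [561.4 151.2  88.4] tool y yaw -11.8 toolz [-0.007 -0.001 -1.   ] F [-0.  -0.6  1.6] w 0.1
```

View pics/s2.png

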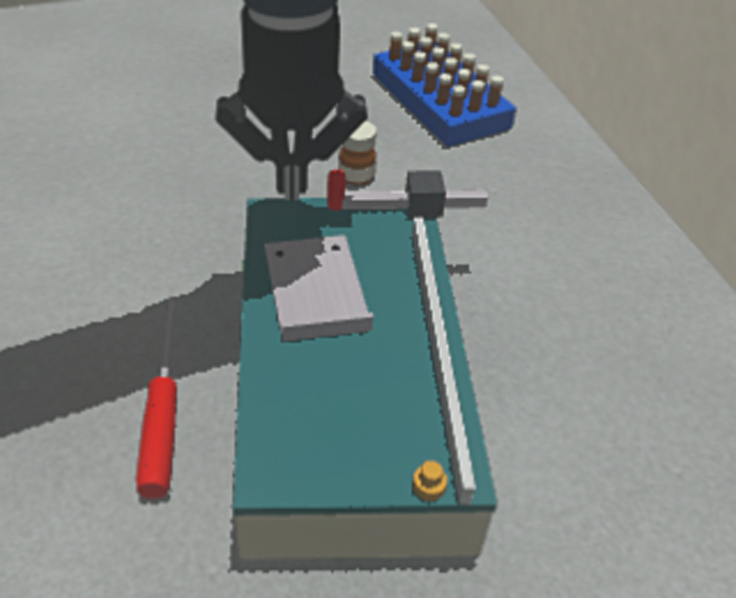

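The fingers are beside the knob and in line with it. I'll push along ledge +x in small steps.

{"op": "step_arm", "data": {"plan": [[-1,0.01,-0.002,0,0,0,0],[-1,0.02,-0.004,0,0,0,0],[-1,0.029,-0.006,0,0,0,0],[-1,0.039,-0.008,0,0,0,0],[-1,0.047,-0.01,0,0,0,0],[-1,0.054,-0.011,0,0,0,0],[-1,0.059,-0.012,0,0,0,0],[-1,0.059,-0.012,0,0,0,0]]}}

```text
t: 3.9
ee_pos: [624.6, 140.2, 91.1]
tcp_rot: [0.0, 0.776, 0.631, 0.0]
wrist_force: [-0.2, 0.9, 0.3]
width: 0.2
```

```bash
python3 look.py s3
```

```text
3.9 [624.6 140.2  91.1] tool y yaw -11.8 toolz [ 0.001 -0.    -1.   ] F [-0.2  0.9  0.3] w 0.2
```

View pics/s3.png

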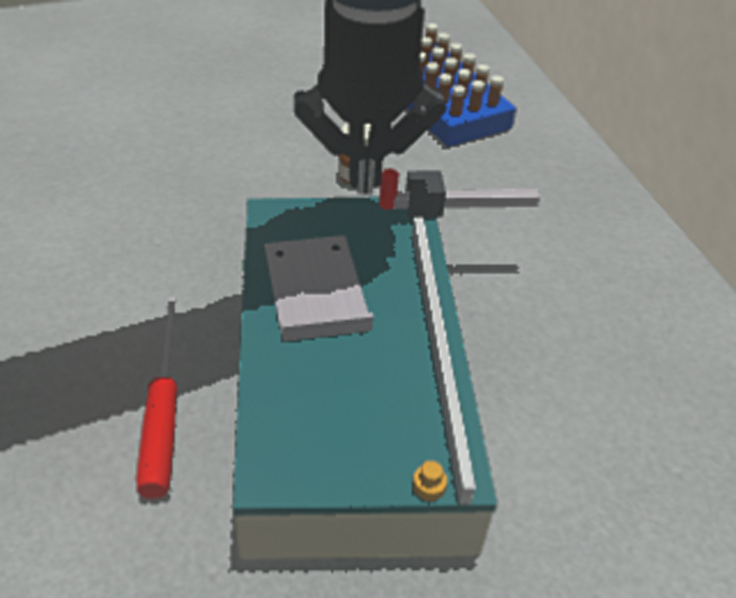

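The knob has moved to about (389,185). I'll push on gently until it reaches the end stop.

{"op": "step_arm", "data": {"plan": [[-1,0.004,-0.001,0,0,0,0],[-1,0.008,-0.002,0,0,0,0],[-1,0.008,-0.002,0,0,0,0]]}}

```text
t: 4.32
ee_pos: [632.3, 138.5, 91.3]
tcp_rot: [0.0, 0.776, 0.631, 0.0]
wrist_force: [-1.2, 0.8, -0.0]
width: -0.0
```

```bash
cat > knob.py <<'E'
from bench import *
from h import *
c0=np.array([573,3.5]);a=np.radians(-11.7);ex=np.array([np.cos(a),np.sin(a)]);ey=np.array([-ex[1],ex[0]])
s=sense();print(np.round(s['ee_pos'],1),np.round(s['wrist_force'],1))
f=grab_frame("side");hsv=cv2.cvtColor(f["color"],cv2.COLOR_RGB2HSV)
r=cv2.inRange(hsv,(0,150,40),(6,255,255))|cv2.inRange(hsv,(172,150,40),(180,255,255))
r[200:]=0; r[:,300]=0
n,l,st,ce=cv2.connectedComponentsWithStats(r)
for i in range(1,n):
    if st[i][4]>15:
        x,y,w,h,_=st[i]; p=ray(f,[[x+(w-1)/2,y+1.5]],108)[0,:2]
        print(st[i],"top world",p.round(1),"ledge",((p-c0)@ex).round(1),((p-c0)@ey).round(1))
E
python3 knob.py
```

```text
[632.3 138.5  91.3] [-1.2  0.8 -0. ]
[369 154   8  16  79] top world [651.  132.5] ledge 50.2 142.2
```

The knob measures ledge x = 50, but the force shows no stop yet, so I'll push on in small steps until it does.

{"op": "step_arm", "data": {"plan": [[-1,0.003,-0.001,0,0,0,0],[-1,0.006,-0.001,0,0,0,0],[-1,0.006,-0.001,0,0,0,0]]}}

```text
t: 4.75
ee_pos: [633.0, 138.3, 91.0]
tcp_rot: [-0.003, 0.775, 0.631, -0.003]
wrist_force: [-13.6, 2.1, 10.2]
width: -0.2
```

```bash
python3 knob.py
```

```text
[633.  138.3  91. ] [-13.6   2.1  10.2]
[370 154   7  17  79] top world [652.  132.3] ledge 51.2 142.1
```

The end stop is felt at 13.6 N, and the knob at ledge x = 51 agrees with the 50 expected. I'll back off, rise, part the fingers a little and go behind the plate's lip.

{"op": "step_arm", "data": {"plan": [[-1,-0.01,0.002,0,0,0,0],[-1,-0.02,0.004,0,0,0,0],[-1,-0.02,0.004,0.03,0,0,0],[-1,-0.02,0.004,0.06,0,0,0],[-0.3,-0.04,-0.05,0.07,0,0,0],[-0.3,-0.07,-0.1,0.07,0,0,0],[-0.3,-0.093,-0.17,0.07,0,0,0],[-0.3,-0.093,-0.17,0.07,0,0,0],[-0.3,-0.093,-0.17,0.07,0,0,0]]}}

```text
t: 5.92
ee_pos: [545.1, -33.1, 161.6]
tcp_rot: [0.0, 0.776, 0.63, 0.001]
wrist_force: [0.3, 0.8, 0.4]
width: 30.1
```

```bash
python3 look.py s4
```

```text
5.92 [545.1 -33.1 161.6] tool y yaw -11.8 toolz [ 0.001  0.    -1.   ] F [0.3 0.8 0.4] w 30.1
```

View pics/s4.png

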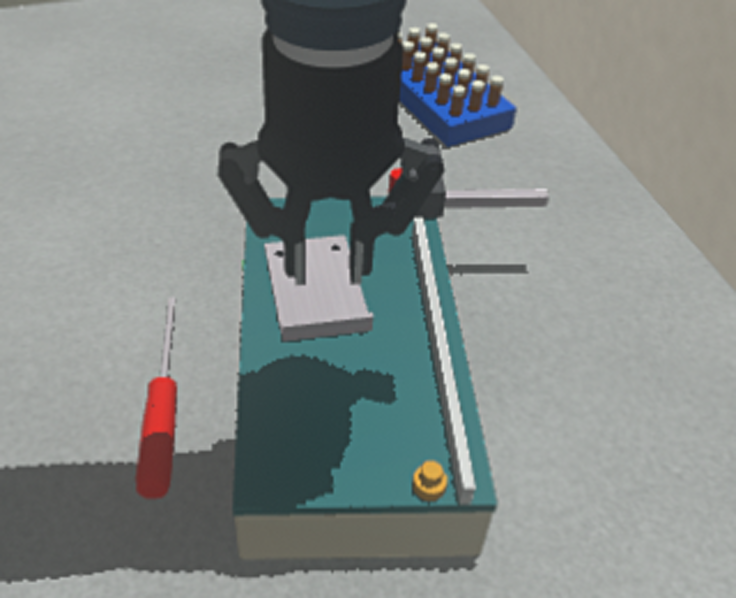

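The bar now reaches well behind the guide, so the bolt is back. The fingers are 30 mm apart behind the lip, and I'll lower them and check the tip height.

{"op": "step_arm", "data": {"plan": [[-0.3,0,0,-0.04,0,0,0],[-0.3,0,0,-0.07,0,0,0],[-0.3,0,0,-0.084,0,0,0],[-0.3,0,0,-0.084,0,0,0],[-0.3,0,0,-0.084,0,0,0]]}}

```text
t: 6.6
ee_pos: [546.1, -32.3, 78.5]
tcp_rot: [0.001, 0.776, 0.631, 0.001]
wrist_force: [0.4, -0.1, 0.3]
width: 30.1
```

```bash
python3 look.py s5; python3 - <<'E'
from bench import *
from h import *
f=grab_frame("side");s=sense()
e=np.array(s['ee_pos']);ex=np.array([.979,-.203,0]);ey=np.array([.203,.979,0])
for sgn in(-1,1): print(((proj(f,[e+sgn*20*ex-11*ey])-[200,80])*2.3).round(), ((proj(f,[e+sgn*20*ex-11*ey+[0,0,6]])-[200,80])*2.3).round())
E
```

```text
6.6 [546.1 -32.3  78.5] tool y yaw -11.7 toolz [ 0.002 -0.    -1.   ] F [ 0.4 -0.1  0.3] w 30.1
[[300. 369.]] [[300. 364.]]
[[355. 368.]] [[355. 363.]]
```

View pics/s5.png

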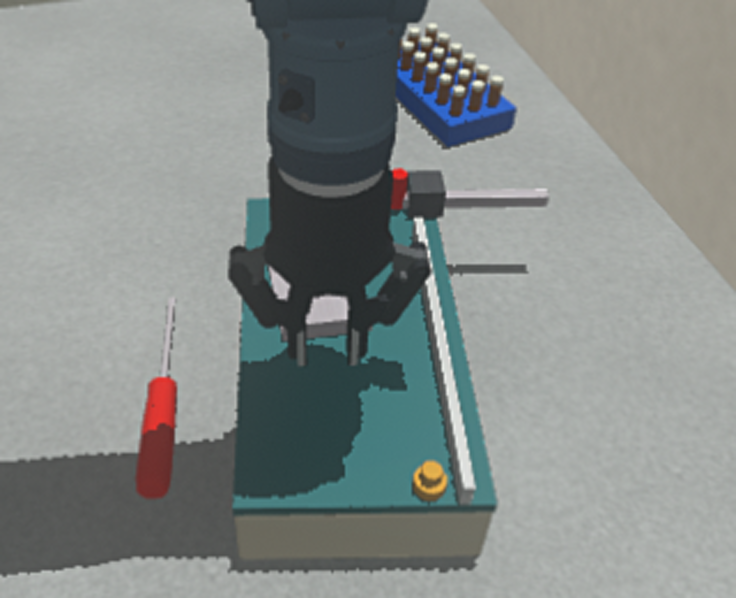

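The tips are at about 366, which puts them around 12 mm above the ledge and only just below the 16 mm lip top. I'll lower 4 mm more and push about 95 mm along ledge +y.

{"op": "step_arm", "data": {"plan": [[-0.3,0,0,-0.004,0,0,0],[-0.3,0.001,0.006,-0.004,0,0,0],[-0.3,0.0025,0.012,-0.004,0,0,0],[-0.3,0.0035,0.017,-0.004,0,0,0],[-0.3,0.0045,0.022,-0.004,0,0,0],[-0.3,0.0055,0.027,-0.004,0,0,0],[-0.3,0.0065,0.032,-0.004,0,0,0],[-0.3,0.008,0.038,-0.004,0,0,0],[-0.3,0.009,0.044,-0.004,0,0,0],[-0.3,0.0105,0.05,-0.004,0,0,0],[-0.3,0.0105,0.05,-0.004,0,0,0]]}}

```text
t: 8.07
ee_pos: [555.6, 18.3, 73.3]
tcp_rot: [-0.0, 0.775, 0.631, 0.0]
wrist_force: [-0.6, -0.5, -0.4]
width: 29.5
```

```bash
python3 look.py s6
```

```text
8.07 [555.6  18.3  73.3] tool y yaw -11.7 toolz [ 0.     0.001 -1.   ] F [-0.6 -0.5 -0.4] w 29.5
```

View pics/s6.png

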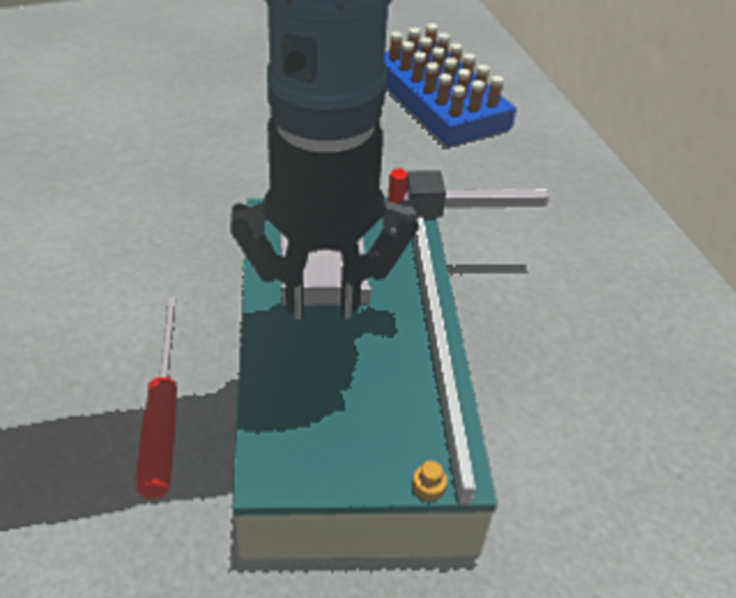

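The lip is square against both fingers at (294–350,300), and the force is low. I'll push 45 mm further and then measure.

{"op": "step_arm", "data": {"plan": [[-0.3,0.001,0.006,0,0,0,0],[-0.3,0.0025,0.012,0,0,0,0],[-0.3,0.0035,0.018,0,0,0,0],[-0.3,0.005,0.024,0,0,0,0],[-0.3,0.006,0.03,0,0,0,0],[-0.3,0.0075,0.036,0,0,0,0],[-0.3,0.009,0.044,0,0,0,0],[-0.3,0.009,0.044,0,0,0,0]]}}

```text
t: 9.12
ee_pos: [564.7, 62.3, 73.4]
tcp_rot: [-0.0, 0.775, 0.631, 0.0]
wrist_force: [-1.3, -0.3, -0.5]
width: 30.1
```

```bash
python3 look.py s7; python3 - <<'E'
from bench import *
from h import *
f=grab_frame("top");cv2.imwrite("pics/t7.png",cv2.resize(f["color"][105:245,270:430,::-1],None,fx=4,fy=4,interpolation=cv2.INTER_CUBIC))
E
```

```text
9.12 [564.7  62.3  73.4] tool y yaw -11.7 toolz [ 0.     0.001 -1.   ] F [-1.3 -0.3 -0.5] w 30.1
```

View pics/s7.png

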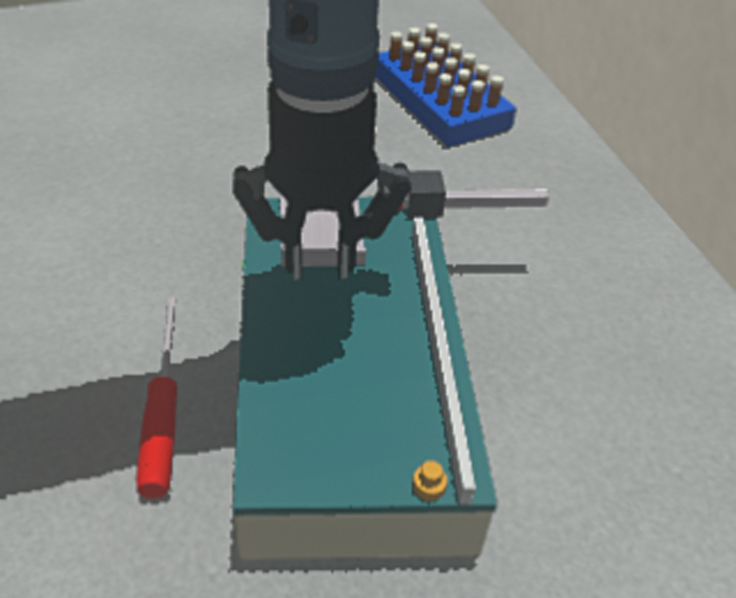

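View pics/t7.png

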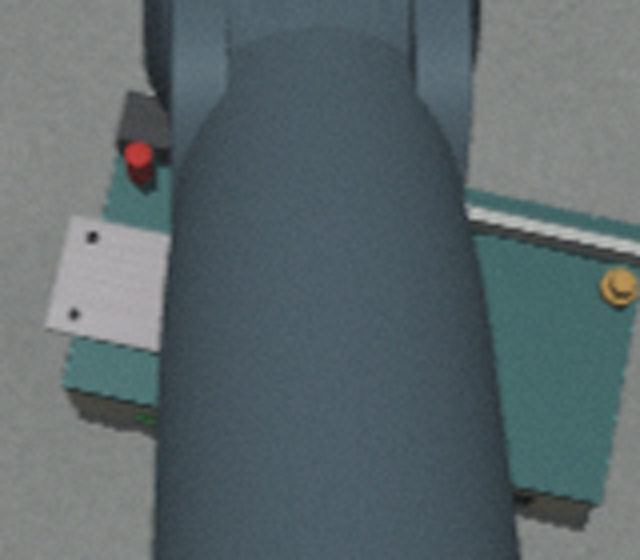

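In the top view the plate already sticks out: front corners at (46,327) and (72,215), ledge corner at (65,388).

```bash
python3 - <<'E'
from bench import *
from h import *
f=grab_frame("top")
T=lambda p:(np.array(p)+.5)/4-.5+[270,105]
c0=np.array([573,3.5]);a=np.radians(-11.7);ex=np.array([np.cos(a),np.sin(a)]);ey=np.array([-ex[1],ex[0]])
P=ray(f,T([[46,327],[72,215]]),74)[:,:2]; E=ray(f,T([[65,388],[104,213]]),70)[:,:2]
for q in np.r_[P,E]: print(q.round(1),((q-c0)@ex).round(1),((q-c0)@ey).round(1))
print(np.linalg.norm(P[0]-P[1]))
E
```

```text
[558.7 186.9] -51.2 176.7
[626.5 173.2] 18.0 177.0
[523.3 175.4] -83.5 158.2
[629.1 154.6] 24.3 159.3
69.22717622704717
```

The overhang is about 18 mm, straight to within 1°, with the plate's middle at x ≈ -17. That leaves about 12 mm to go.

{"op": "step_arm", "data": {"plan": [[-0.3,0.001,0.004,0,0,0,0],[-0.3,0.0015,0.008,0,0,0,0],[-0.3,0.0025,0.012,0,0,0,0],[-0.3,0.0025,0.012,0,0,0,0],[-0.3,0.0025,0.012,0,0,0,0],[-0.3,0.0025,0.012,0,0,0,0]]}}

```text
t: 10.02
ee_pos: [566.9, 73.5, 73.3]
tcp_rot: [-0.0, 0.776, 0.631, 0.0]
wrist_force: [-0.4, 0.6, -0.1]
width: 29.6
```

{"op": "step_arm", "data": {"plan": [[-0.3,-0.001,-0.006,0,0,0,0],[-0.3,-0.003,-0.015,0,0,0,0],[-0.3,-0.005,-0.025,0,0,0,0],[-0.3,-0.005,-0.025,0.04,0,0,0],[-0.3,-0.005,-0.025,0.09,0,0,0],[-0.3,-0.04,-0.08,0.13,0,0,0],[-0.3,-0.08,-0.13,0.15,0,0,0],[-0.3,-0.1,-0.19,0.15,0,0,0],[-0.3,-0.12,-0.25,0.15,0,0,0],[-0.3,-0.14,-0.3,0.15,0,0,0],[-0.3,-0.14,-0.3,0.15,0,0,0],[-0.3,-0.14,-0.3,0.15,0,0,0]]}}

```text
t: 11.52
ee_pos: [426.4, -227.0, 223.3]
tcp_rot: [-0.0, 0.776, 0.63, 0.0]
wrist_force: [-0.5, 0.5, -0.1]
width: 30.2
```

```bash
python3 look.py s8; python3 knob.py; python3 - <<'E'
from bench import *
from h import *
f=grab_frame("top");cv2.imwrite("pics/t8.png",cv2.resize(f["color"][105:245,270:430,::-1],None,fx=4,fy=4,interpolation=cv2.INTER_CUBIC))
E
```

```text
11.53 [ 426.4 -227.   223.3] tool y yaw -11.9 toolz [ 0.     0.001 -1.   ] F [-0.5  0.5 -0.1] w 30.2
[ 426.8 -226.1  223.2] [0.3 0.9 1.4]
[370 153   7   5  26] top world [653.  135.5] ledge 51.6 145.5
```

View pics/s8.png

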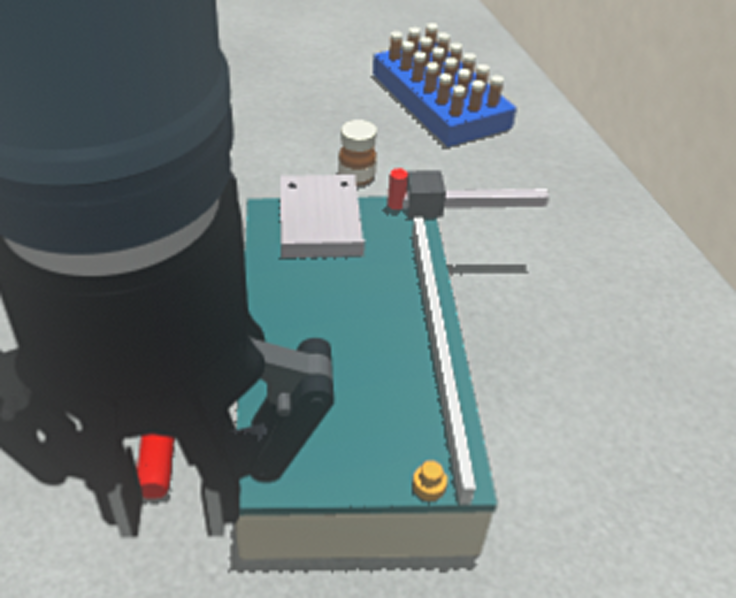

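View pics/t8.png

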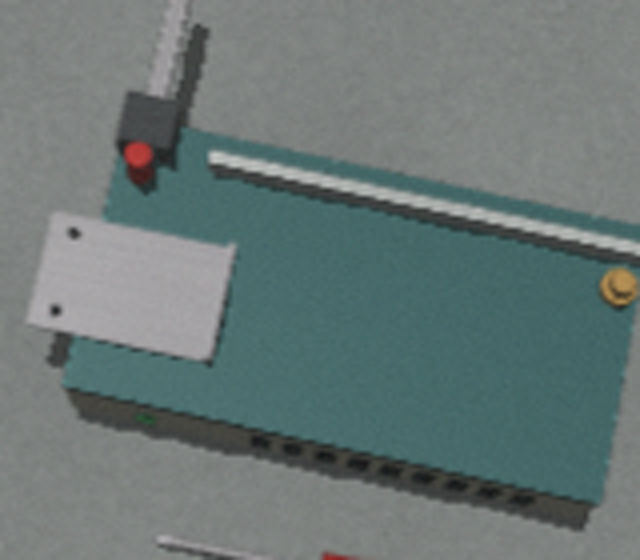

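Now the arm is clear and the plate's front corners are at (28,324) and (54,212), with the lip's back corners at (210,362) and (236,244). I'll do the final measurement in both views.

```bash
python3 - <<'E'
from bench import *
from h import *
f=grab_frame("top");g=grab_frame("side")
T=lambda p:(np.array(p)+.5)/4-.5+[270,105]
S=lambda p:(np.array(p)+.5)/2.3-.5+[200,80]
c0=np.array([573,3.5]);a=np.radians(-11.7);ex=np.array([np.cos(a),np.sin(a)]);ey=np.array([-ex[1],ex[0]])
def L(n,P): print(n,[(((q-c0)@ex).round(1),((q-c0)@ey).round(1)) for q in P[:,:2]])
L("top front",ray(f,T([[28,324],[54,212]]),74));L("top back",ray(f,T([[210,362],[236,244]]),86));L("edge",ray(f,T([[65,388],[104,213]]),70))
L("side front",ray(g,S([[281,177],[356,175]]),74));L("side back",ray(g,S([[281,248],[364,243]]),86));L("side edge",ray(g,S([[248,199],[378,198]]),70))
E
```

```text
top front [(np.float64(-51.7), np.float64(187.3)), (np.float64(17.5), np.float64(187.8))]
top back [(np.float64(-54.0), np.float64(78.6)), (np.float64(17.7), np.float64(78.4))]
edge [(np.float64(-83.5), np.float64(158.2)), (np.float64(24.3), np.float64(159.3))]
side front [(np.float64(-51.5), np.float64(186.8)), (np.float64(18.9), np.float64(187.8))]
side back [(np.float64(-52.0), np.float64(73.1)), (np.float64(17.0), np.float64(77.4))]
side edge [(np.float64(-82.1), np.float64(159.6)), (np.float64(37.0), np.float64(157.5))]
```

The overhang is about 28–29 mm and straight, with the plate's middle at x ≈ -17, so everything is within limits.

```bash
python3 -c "
from bench import *
print(hand_in())"
```

```text
the job is handed in; nothing more can be done
None
```

The stop bolt is fully back and the plate sticks out about 28–29 mm over the open end. I handed the job in after about 12 s of robot time; the hand-in reports no verdict.

**What I did:**
- **Bolt:** I pushed the knob back with shut fingers until the end stop was felt, at about 14 N.
- **Plate:** I pushed the lip with two fingers 30 mm apart, which also straightened the plate. Then I drew the arm back clear of everything.

**Last checks (top and side cameras):**

| Check | Measured | Required |
|---|---|---|
| Overhang | about 28–29 mm | 20–40 mm |
| Angle from straight | within 1° (top view) | under 8° |
| Plate middle, ledge x | about -17 mm | -60 to +30 mm |
| Knob, ledge x | about 51 mm | 50 mm when fully back |

The plate looked flat in both views. The nut, jar and screwdriver look untouched in the pictures, but I did not measure them again.

**What disagreed:**
- **Knob at the start:** it measured about 12 mm further back than the stated bolt-at-0 position, perhaps because the bolt was already partly back. The end-stop contact and the final knob position agree with fully back.
- **Plate's back edge:** the side view put it 1–5 mm off the top view. I put this down to a corner read by eye, since the two views agree on the front edge to about 0.5 mm.

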